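# Hang up the dipping ladle and nest the emptied bowl

### The arm

A 6-joint arm with a two-finger parallel gripper is mounted at the origin on the work surface. World frame = base frame: x ahead of the robot, y to its left, z up, the work surface at z = 0. Lengths are in mm, angles in rad, forces in N, time in s.
With the tool pointing down it reaches from about 300 to 950 mm from the base axis. Payload 3.1 kg.
Tool frame: the origin (TCP) lies midway between the tips of the shut fingers; the grasp point (between the pads) lies 19 mm behind it; z points along the fingers, y is the line along which they close (so a half turn about z gives the same grasp; the last joint's range is limited). The gripper opens to 85 mm and grips with 20 to 120 N. Pads are 22 mm wide; open, the fingers measure 114 mm over their backs; the gripper's body (76 mm by 85 mm) begins 54 mm behind the grasp point. The pads swing forward as they close: fully open they stand 13 mm farther back than shut.
Start: joints at [-1.226, 0.308, 1.634, -0, 1.2, -0.07], TCP at [251.854, -572.015, 207.672] pointing down, gripper open.
Joint ranges: [-3.06, 3.06], [-0.79, 1.96], [0.05, 2.63], [-1.19, 4.34], [0.05, 2.64], [-2.94, 2.94]. Speed limits (rad/s): [2.79, 2.79, 3.14, 3.14, 3.14, 3.14].

### API

Orientations are given as a 3x3 rotation matrix whose columns are the frame's x, y, z axes.
In Python, from rig import manip, eyes, order gives the robot as it stands.
- The arm moves only by the tool servo_tool, never from a script. Its argument "targets" is a list that holds one entry, the list of rows, each a list of 6 numbers: the shift along the tool's x, y, z in m, then the turn, a rotation vector about the tool's x, y, z in degrees. In form: [[[x, y, z, wx, wy, wz], ...]]. A call has 1 to 10 rows; each row shifts and turns the commanded pose from where the row before left it, along the tool's axes as they then stand; what a row does not reach is not made up. A row lasts 1/10 s, in which the tool goes at most 50 mm and 8.59 degrees, less where a joint would pass 70% of its speed; a pose out of reach is approached as far as the arm can. A call is refused whole if a number of a shift passes 0.05 or a number of a turn 8.59, either way. A call with a gripper value outside its range is refused whole. "grip" is the gripper's target within -1 to 1 (fully open at 1, half-way at 0, shut at -1), set as the call begins (left out, the last holds). The fingers move at their own pace and stop on an object; "newtons" is the grip in N (left out, the last holds). Time passes only in rows, so rows that do not move let the fingers close. It gives the time, the measured TCP pose, the force, the opening and the grip force at its end, in the units of the state.
- manip.state(): the state, without advancing time (a new reading comes with each control period).
- eyes.snapshot(name): name is "scene" or "top" or "wrist"; returns (picture, depth): 400x640x3 uint8, red, green, blue; 400x640 float32, mm along the optical axis (not along the pixel's ray), 0 where there is no reading.
- eyes.get_calibration(name): a dict with "camera_matrix" (3x3 intrinsics, pixels), "pose" (4x4, takes a point from camera to world coordinates); the wrist camera has in their place "tool_from_camera" (4x4, takes a point from camera to tool coordinates, whose origin is the TCP and whose axes are the flange's). Camera axes: x right, y down, z forward; pixel columns grow to the right and rows downward; lengths in mm; the calibration is good to about 2 mm. A picture is of the moment at which its call begins: read the wrist's pose just before it. get_calibration takes no time and is no camera call.
- order.sign_off(): hands the job in; it is judged then, once.
The state is a dict: "time": time; "joints": joint angles; "joint_velocities": joint speeds; "joint_torque": joint torques, N m; "position": TCP position; "ee_rot": TCP orientation; "ft_force": force on the tool from outside, world axes, zero at the start; "torque": the same for the moment, N m; "gripper_width": finger opening in mm; "gripper_force": force on a finger pad.
Only numpy, scipy, OpenCV 4.12 (cv2) and the standard library are available. Lean on these libraries where they do the work, as an engineer would, in place of code of your own. Each camera call takes 0.05 s, during which the arm holds its last target. There are 200 camera calls.

### The job

Clear up the counter: take the dipping ladle out of the bowl it stands in and hang it by its crook on the bar of the rail, easing it down as you let go, since its cup hangs to one side and it must neither come off nor be left swinging. Then nest the emptied bowl squarely inside the other, same-shaped bowl, setting it down and not dropping it. Leave the ladle hanging still on the rail, and do not knock or shift the bottle, the jar or the mug.

Things in the scene. Friction and masses are not known exactly. Their poses are not given: they have to be found in the camera images.
- ladle: Metal dipping ladle, about 250 g, starts upright in the used bowl, crook pointing away from the robot within 35 deg. Origin: centre of the cup's underside; z up the handle, x from cup to handle and crook. Cup 60 mm across, 48 high. Flat upright handle at x = 33 mm, 6 thick (x), 16 wide (y), up to z = 170, then a crook bent away from the cup, top z = 198.5. Mass centre about x = 12, z = 45.
- ladle_grip (a point): Middle of the ladle's handle, at x = 33, z = 155 mm of the ladle, same axes: a good height to pinch it across its 16 mm width (closing along y).
- ladle_hook (a point): Centre of the crook's half circle (empty space), at x = 59, z = 170 mm of the ladle, same axes. Crook: strip 16 mm wide, 5 thick, inner radius 23.5, open downwards, 47 mm wide inside; free end comes down at x = 85 to z = 150. Hanging free, it is 18 mm below the bar's middle line and the ladle leans 0.3 rad, cup swung in under the bar; set swinging, it swings on for long.
- used_bowl: Loose terracotta bowl, about 400 g, that the ladle stands in. Origin: centre of its underside; z up; yaw means nothing. 70 mm high. Below: cone, 92 mm across at the foot, 109 at 34 mm height; inner floor 6 mm up. Above, from 34 to 70 mm: upright collar, 134 mm outside, 116 inside (wall 9 mm, inside upright only above 40 mm). Can be pinched over the collar's rim from above.
- clean_bowl: The other, empty bowl, loose, same shape, size, origin and axes as the used bowl. A bowl nested in it rests with the underside of its collar on this one's rim, its origin 36 mm above this one's, with about 3.5 mm of play all round.
- rail: Fixed metal rail: level round bar, 12 mm thick, 360 long, along y, middle line 240 mm above the counter, on two 16 mm posts at y = -180 and 180 mm, 10 mm taller than that line; feet 140 mm (x) by 50 (y), 10 high. Origin on the counter under the bar's middle. A skimmer, 60 mm wide, hangs from the bar at y = 125 mm, down to 170 mm below it. Free bar: y = -160 to 80 mm.
- rail_mid (a point): Middle of the bar's centre line, 240 mm above the counter. Axes as the rail: y along the bar, z up, x across it, away from the robot.
- bottle: Bystander: green glass bottle, 72 mm diameter, 210 mm high, standing to the robot's right. Origin: centre of its underside.
- jar: Bystander: glass jar, 84 mm diameter, 120 mm high, standing to the robot's left. Origin: centre of its underside.
- mug: Bystander: white mug, 84 mm diameter, 90 mm high, beyond the rail. Origin: centre of its underside.
Mind the look-alikes: they are no part of the job. Leave any purple look-alike of the used_bowl alone.

How it is judged:
By the outcome, as a careful person would: the job done as asked, in the order asked, and still so for the second after the job is handed in, with the robot touching nothing.
It also fails if it takes over 69 s, if anything falls off the work surface, if the arm or the gripper's body presses on something with over 40 N, if the wrist force passes 120 N, or if a joint passes its speed limit or range.

## Working session

There is one attempt and no reset: what is moved stays moved. The work goes in short steps, Python scripts to look and compute and a tool call to move; the robot and the scene stay as the last step left them, time stands still between calls to the robot, and variables do not carry over. Pictures are saved under pics/ and viewed, at most 10 in all, crops included, and the job is handed in when it is done.

Besides the shell and the picture viewer there is one more tool, called after "Call:" as name([rows], argument=value, ...), one row to a line, values as JSON. servo_tool: Moves the arm, as the interface text tells. Its arguments: {"type":"object","properties":{"targets":{"type":"array"},"grip":{"type":"number"},"newtons":{"type":"number"}},"required":["targets"]}

```bash
mkdir -p pics; ls; cat > h.py <<'E'
import numpy as np, cv2
from rig import manip, eyes, order
def snap(n,f=None):
    st=manip.state(); p,d=eyes.snapshot(n); c=eyes.get_calibration(n)
    K=np.array(c["camera_matrix"])
    if n=="wrist":
        T=np.eye(4);T[:3,:3]=np.array(st["ee_rot"]);T[:3,3]=st["position"];P=T@np.array(c["tool_from_camera"])
    else:P=np.array(c["pose"])
    if f: cv2.imwrite("pics/"+f,p[:,:,::-1])
    return p,d,K,P
def cloud(d,K,P):
    v,u=np.mgrid[:d.shape[0],:d.shape[1]]
    c=np.stack([(u-K[0,2])/K[0,0]*d,(v-K[1,2])/K[1,1]*d,d],-1)
    w=c@P[:3,:3].T+P[:3,3]; w[d<=0]=np.nan
    return w
def show():
    s=manip.state()
    for k in("time","position","ee_rot","joints","ft_force","gripper_width","gripper_force"): print(k,np.round(s[k],3).tolist())
E
python3 - <<'E'
from h import *
show()
for n in("top","scene"):
    p,d,K,P=snap(n,n+"1.png"); np.savez("/tmp/"+n,p=p,d=d,K=K,P=P); print(n,K.tolist(),np.round(P,3).tolist())
print(eyes.get_calibration("wrist"))
E
```

```text
pics
time 0.0
position [251.556, -571.187, 206.461]
ee_rot [[0.915, 0.403, -0.001], [0.403, -0.915, 0.002], [0.0, -0.002, -1.0]]
joints [-1.226, 0.309, 1.635, 0.0, 1.2, -0.07]
ft_force [-0.093, 0.452, 0.691]
gripper_width 85.328
gripper_force 0.0
top [[405.59656649210154, 0.0, 316.20834733047894], [0.0, 405.59656649210154, 200.29564130578498], [0.0, 0.0, 1.0]] [[0.029, -0.993, 0.11, 427.361], [-0.999, -0.031, -0.021, 11.424], [0.024, -0.11, -0.994, 1218.783], [0.0, 0.0, 0.0, 1.0]]
scene [[426.29577276415597, 0.0, 327.85489096543586], [0.0, 426.29577276415597, 197.14092445314233], [0.0, 0.0, 1.0]] [[-0.283, 0.788, -0.547, 1207.303], [0.959, 0.224, -0.173, 222.877], [-0.014, -0.573, -0.819, 1159.846], [0.0, 0.0, 0.0, 1.0]]
{'camera_matrix': array([[287.02724389,   0.        , 320.35552966],
       [  0.        , 287.02724389, 197.84066603],
       [  0.        ,   0.        ,   1.        ]]), 'tool_from_camera': array([[ 9.97496140e-04, -9.56047489e-01, -2.93210171e-01,
         7.45994998e+01],
       [ 9.99999474e-01,  1.02313260e-03,  6.59331316e-05,
        -1.04693769e+00],
       [ 2.36957680e-04, -2.93210083e-01,  9.56048007e-01,
        -1.66435708e+02],
       [ 0.00000000e+00,  0.00000000e+00,  0.00000000e+00,
         1.00000000e+00]])}
```

View pics/top1.png

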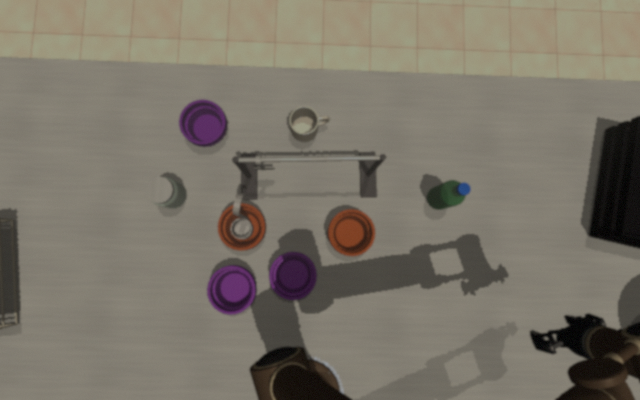

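View pics/scene1.png

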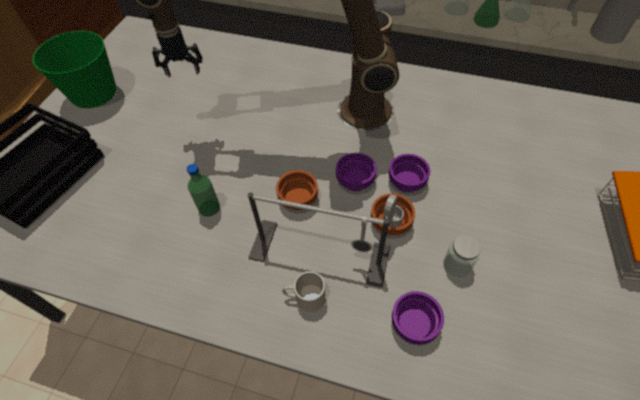

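The top view shows the used bowl with the ladle at (242,227) and the clean bowl at (351,232). The bar runs from (237,158) to (383,157), with the skimmer at about (265,166). The scene view agrees.

```bash
python3 - <<'E'
from h import *
for n in("top","scene"):
    z=np.load(f"/tmp/{n}.npz");p,d,K,P=z["p"],z["d"],z["K"],z["P"];w=cloud(d,K,P)
    H=cv2.cvtColor(p,cv2.COLOR_RGB2HSV)
    m=((H[...,0]<14)&(H[...,1]>120)&(H[...,2]>60)).astype(np.uint8)
    k,l,s,c=cv2.connectedComponentsWithStats(m)
    print(n,"table z",np.nanmedian(w[(abs(w[...,0]-500)<50)&(abs(w[...,1])<300)][:,2]))
    for i in range(1,k):
        if s[i,4]>150:
            q=w[l==i]; r=q[(q[:,2]>62)&(q[:,2]<80)]
            if len(r)>10:
                (cx,cy),rr=cv2.minEnclosingCircle(r[:,:2].astype(np.float32))
                print(" orange",s[i],"rim",len(r),r[:,2].mean().round(1),round(cx),round(cy),round(rr), r[:,:2].min(0).round(),r[:,:2].max(0).round())
    W=w.reshape(-1,3);ok=(W[:,0]>350)&(W[:,0]<750)&(abs(W[:,1])<400)
    W=W[ok]
    b=W[(W[:,2]>228)&(W[:,2]<260)&(W[:,0]>450)]
    for y in range(-300,300,25):
        q=b[(b[:,1]>=y)&(b[:,1]<y+25)]
        if len(q):print("  bar",y,len(q),np.median(q,0).round(1), q.min(0).round(),q.max(0).round())
    t=W[(W[:,2]>120)&(W[:,2]<226)]
    L=t[(t[:,1]>100)&(t[:,1]<280)&(t[:,0]<560)]
    print("ladlish");
    for a in range(120,226,8):
        q=L[(L[:,2]>=a)&(L[:,2]<a+8)]
        if len(q):print("  ",a,len(q),np.median(q,0).round(1),q.min(0).round(),q.max(0).round())
E
```

```text
top table z 1.807074568625012
 orange [ 218  203   47   47 1113] rim 382 69.8 475 196 66 [411. 132.] [538. 262.]
 orange [ 328  209   47   47 1626] rim 395 69.4 468 -114 66 [ 403. -179.] [534. -51.]
  bar -175 64 [ 644.3 -164.4  247.6] [ 639. -174.  230.] [ 654. -150.  253.]
  bar -150 51 [ 644.  -137.5  244.7] [ 640. -149.  237.] [ 650. -125.  249.]
  bar -125 50 [ 642.9 -111.9  244.7] [ 638. -123.  238.] [ 649. -100.  249.]
  bar -100 50 [642.  -87.5 244.1] [638. -99. 238.] [648. -76. 249.]
  bar -75 50 [641.3 -62.8 244.6] [636. -74. 240.] [647. -52. 249.]
  bar -50 50 [640.4 -38.5 244.1] [635. -50. 237.] [647. -27. 248.]
  bar -25 49 [637.6 -10.6 245. ] [633. -25. 237.] [643.  -0. 249.]
  bar 0 50 [636.6  12.9 243.9] [632.   2. 237.] [642.  24. 250.]
  bar 25 50 [635.4  37.4 244.6] [631.  26. 240.] [641.  48. 250.]
  bar 50 52 [634.4  62.8 245. ] [629.  51. 239.] [641.  75. 248.]
  bar 75 53 [633.8  87.4 244.9] [629.  75. 240.] [640. 100. 250.]
  bar 100 50 [633.  112.8 244.7] [628. 101. 239.] [639. 124. 249.]
  bar 125 74 [629.7 135.8 244.9] [621. 126. 231.] [644. 148. 250.]
  ba
[... 2286 characters left out ...]
]
   128 5 [507.4 194.5 132.7] [506. 191. 132.] [511. 200. 135.]
   136 5 [508.3 196.8 140.8] [508. 191. 136.] [510. 200. 142.]
   144 8 [507.4 197.  148.3] [505. 192. 145.] [509. 200. 152.]
   152 7 [554.7 187.9 157.2] [505. 176. 154.] [559. 200. 158.]
   160 15 [555.6 187.4 166.1] [502. 175. 160.] [558. 201. 168.]
   168 15 [556.4 186.5 171.8] [503. 174. 168.] [560. 200. 176.]
   176 13 [555.6 182.1 180.1] [509. 176. 177.] [557. 198. 184.]
   184 18 [553.6 182.3 189.1] [508. 175. 185.] [558. 200. 192.]
   192 23 [549.1 186.  196.8] [509. 176. 192.] [556. 200. 200.]
   200 60 [533.7 187.  203.4] [512. 177. 200.] [551. 198. 208.]
   208 5 [530.5 186.9 208.4] [528. 180. 208.] [539. 191. 209.]
```

Call:
servo_tool([
  [[0, 0, -0.025, 0, 0, 5], [0, 0, -0.04, 0, 0, 8], [0, 0, -0.04, 0, 0, 8], [0, 0, -0.03, 0, 0, 6], [0, 0, -0.015, 0, 0, 4.3], [0.004, -0.02, 0, 0, 0, 0], [0.0075, -0.0394, 0, 0, 0, 0], [0.0075, -0.0394, 0, 0, 0, 0], [0.0075, -0.0394, 0, 0, 0, 0], [0.0075, -0.0394, 0, 0, 0, 0]],
], grip=1)

```text
time: 1.1
position: [308.9, -398.6, 357.0]
ee_rot: [[0.991, -0.132, -0.0], [-0.132, -0.991, 0.001], [-0.001, -0.001, -1.0]]
ft_force: [1.1, -0.5, 1.1]
gripper_width: 85.6
gripper_force: 0.0
```

Call:
servo_tool([
  [[0.0075, -0.0394, 0, 0, 0, 0], [0.0075, -0.0394, 0, 0, 0, 0], [0.0075, -0.0394, 0, 0, 0, 0], [0.0075, -0.0394, 0, 0, 0, 0], [0.0075, -0.0394, 0, 0, 0, 0], [0.0075, -0.0394, 0, 0, 0, 0], [0.0075, -0.0394, 0, 0, 0, 0], [0.0075, -0.0394, 0, 0, 0, 0], [0.0075, -0.0394, 0, 0, 0, 0], [0.0075, -0.0394, 0, 0, 0, 0]],
])

```text
time: 2.1
position: [434.8, -18.0, 357.3]
ee_rot: [[0.991, -0.131, -0.0], [-0.131, -0.991, -0.0], [-0.0, 0.0, -1.0]]
ft_force: [1.3, -0.0, -0.3]
gripper_width: 85.3
gripper_force: 0.0
```

Call:
servo_tool([
  [[0.0075, -0.0394, 0, 0, 0, 0], [0.0075, -0.0394, 0, 0, 0, 0], [0.0075, -0.0394, 0, 0, 0, 0], [0.0075, -0.0394, 0, 0, 0, 0], [0.0065, -0.0264, 0, 0, 0, 0], [0.0035, -0.0144, 0, 0, 0, 0], [0, 0, 0, 0, 0, 0], [0, 0, 0, 0, 0, 0], [0, 0, 0, 0, 0, 0]],
])

```text
time: 3.0
position: [500.2, 170.5, 357.7]
ee_rot: [[0.991, -0.132, -0.0], [-0.132, -0.991, -0.001], [-0.0, 0.001, -1.0]]
ft_force: [0.2, -0.3, 0.5]
gripper_width: 85.4
gripper_force: 0.0
```

```bash
python3 - <<'E'
from h import *
show()
p,d,K,P=snap("wrist","w1.png")
w=cloud(d,K,P)
W=w.reshape(-1,3); np.savez("/tmp/w1",p=p,d=d,w=w)
t=W[(abs(W[:,0]-525)<70)&(abs(W[:,1]-190)<50)]
for a in range(76,230,8):
    q=t[(t[:,2]>=a)&(t[:,2]<a+8)]
    if len(q):print("  ",a,len(q),np.median(q,0).round(1),q.min(0).round(),q.max(0).round())
q=t[(t[:,2]>185)&(t[:,2]<225)][:,:2]
r=cv2.minAreaRect(q.astype(np.float32));print(r,q.mean(0))
print("lin",np.polyfit(q[:,0],q[:,1],1))
H=cv2.cvtColor(p,cv2.COLOR_RGB2HSV)
m=(H[...,0]<14)&(H[...,1]>120)&(H[...,2]>50)
r=w[m];r=r[(r[:,2]>60)&(r[:,2]<82)];print("rim",r.mean(0),cv2.minEnclosingCircle(r[:,:2].astype(np.float32)))
E
```

```text
time 3.0
position [500.213, 170.48, 357.665]
ee_rot [[0.991, -0.132, -0.0], [-0.132, -0.991, -0.001], [-0.0, 0.001, -1.0]]
joints [0.246, 0.017, 1.671, -0.001, 1.455, 1.95]
ft_force [0.218, -0.29, 0.497]
gripper_width 85.389
gripper_force 0.0
   76 1 [504.3 187.   76.4] [504. 187.  76.] [504. 187.  76.]
   84 2 [504.3 185.9  87. ] [504. 185.  86.] [504. 187.  87.]
   92 4 [502.8 185.3  95.2] [499. 185.  95.] [504. 186.  99.]
   100 2 [503.9 185.4 103. ] [504. 185. 102.] [504. 186. 104.]
   108 1 [503.9 185.8 111.1] [504. 186. 111.] [504. 186. 111.]
   116 1 [503.7 185.6 118.5] [504. 186. 119.] [504. 186. 119.]
   124 1 [503.9 185.3 127.6] [504. 185. 128.] [504. 185. 128.]
   132 2 [501.4 185.3 136.3] [499. 185. 135.] [504. 186. 138.]
   140 3 [503.1 184.8 142.9] [501. 185. 142.] [504. 185. 146.]
   148 1 [503.8 185.6 155.7] [504. 186. 156.] [504. 186. 156.]
   156 8 [556.2 185.4 159.9] [504. 175. 157.] [557. 189. 163.]
   164 5 [554.5 177.8 168.8] [504. 175. 165.] [557. 190. 169.]
   172 18 [555.4 183.8 176.9] [499. 175. 172.] [557. 190. 180.]
   180 41 [553.5 183.1 184.9] [503. 175. 180.] [556. 200. 188.]
   188 118 [549.  186.4 192.2] [502. 175. 188.] [554. 200. 196.]
   196 415 [531.6 187.7 201.6] [507. 177. 196.] [549. 200. 204.]
   204 99 [527.1 187.6 204.5] [520. 180. 204.] [537. 197. 206.]
((528.150634765625, 187.85076904296875), (16.006134033203125, 53.459537506103516), 78.59151458740234) [530.34141489 187.39517313]
lin [-1.90755643e-01  2.88560791e+02]
rim [476.68311571 -15.83167703  68.46788877] ((471.03839111328125, 40.922569274902344), 221.58743286132812)
```

View pics/w1.png

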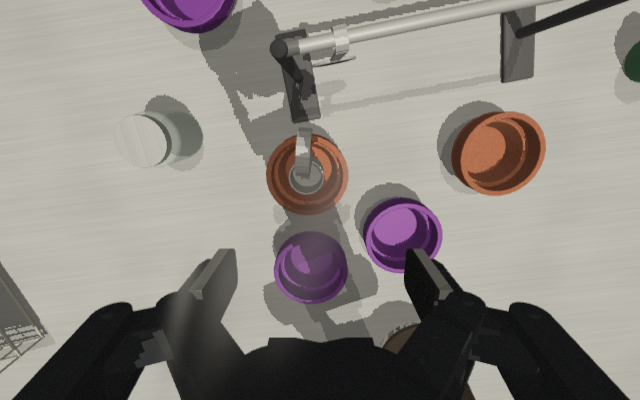

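The wrist view shows the ladle crook at about (305,140), the used bowl at (307,175) and the clean bowl at (498,152). The path down is clear, so I'm going to the grasp.

Call:
servo_tool([
  [[-0.0015, -0.0125, 0, 0, 0, 2], [-0.0012, -0.01, -0.0, 0, 0, 1.7], [0, 0, 0.02, 0, 0, 0], [0, 0, 0.03, 0, 0, 0], [0, 0, 0.03, 0, 0, 0], [0, 0, 0.03, 0, 0, 0], [0, 0, 0.03, 0, 0, 0], [0, 0, 0.02, 0, 0, 0], [0, 0, 0, 0, 0, 0], [0, 0, 0, 0, 0, 0]],
])

```text
time: 4.05
position: [501.4, 193.7, 198.2]
ee_rot: [[0.981, -0.196, 0.0], [-0.196, -0.981, -0.0], [0.0, 0.0, -1.0]]
ft_force: [0.2, -0.4, 0.9]
gripper_width: 85.2
gripper_force: 0.0
```

```bash
python3 - <<'E'
from h import *
show()
p,d,K,P=snap("wrist","w2.png")
w=cloud(d,K,P); W=w.reshape(-1,3)
t=W[(abs(W[:,0]-525)<70)&(abs(W[:,1]-190)<40)]
q=t[(t[:,2]>185)&(t[:,2]<210)][:,:2]
print(len(q),cv2.minAreaRect(q.astype(np.float32)),np.polyfit(q[:,0],q[:,1],1))
E
```

```text
time 4.05
position [501.371, 193.713, 198.19]
ee_rot [[0.981, -0.196, 0.0], [-0.196, -0.981, -0.0], [0.0, 0.0, -1.0]]
joints [0.288, 0.15, 1.849, -0.0, 1.143, 2.056]
ft_force [0.17, -0.445, 0.942]
gripper_width 85.158
gripper_force 0.0
2189 ((527.8695068359375, 187.7998046875), (16.00241470336914, 53.373260498046875), 78.61510467529297) [-1.77693610e-01  2.81524548e+02]
```

Call:
servo_tool([
  [[0, 0.0006, 0.02, 0, 0, 0], [0, 0, 0.02, 0, 0, 0], [0, 0, 0.011, 0, 0, 0], [0, 0, 0.005, 0, 0, 0], [0, 0, 0, 0, 0, 0], [0, 0, 0, 0, 0, 0]],
])

```text
time: 4.7
position: [502.0, 194.1, 142.8]
ee_rot: [[0.981, -0.195, 0.002], [-0.195, -0.981, 0.001], [0.002, -0.001, -1.0]]
ft_force: [-0.5, -0.4, 0.0]
gripper_width: 85.8
gripper_force: 0.0
```

Call:
servo_tool([
  [[0, 0, 0, 0, 0, 0], [0, 0, 0, 0, 0, 0], [0, 0, 0, 0, 0, 0], [0, 0, 0, 0, 0, 0], [0, 0, 0, 0, 0, 0], [0, 0, 0, 0, 0, 0], [0, 0, 0, 0, 0, 0], [0, 0, 0, 0, 0, 0]],
], grip=-1, newtons=80)

```text
time: 5.5
position: [501.4, 193.7, 142.0]
ee_rot: [[0.981, -0.195, 0.001], [-0.195, -0.981, -0.0], [0.001, 0.0, -1.0]]
ft_force: [0.1, -1.5, 2.7]
gripper_width: 14.1
gripper_force: 78.1
```

Call:
servo_tool([
  [[0, 0, -0.005, 0, 0, 0], [0, 0, -0.01, 0, 0, 0], [0, 0, -0.015, 0, 0, 0], [0, 0, -0.02, 0, 0, 0], [0, 0, -0.02, 0, 0, 0], [0, 0, -0.02, 0, 0, -2], [0, 0, -0.02, 0, 0, -3], [0, 0, -0.014, 0, 0, -4], [0, 0, -0.008, 0, 0, -3], [0, 0, -0.003, 0, 0, -1.9]],
])

```text
time: 6.5
position: [501.4, 194.3, 278.4]
ee_rot: [[0.999, 0.048, 0.002], [0.048, -0.999, 0.001], [0.002, -0.001, -1.0]]
ft_force: [0.4, -0.2, -2.6]
gripper_width: 13.9
gripper_force: 78.1
```

```bash
python3 - <<'E'
from h import *
show()
p,d,K,P=snap("wrist","w3.png")
w=cloud(d,K,P); W=w.reshape(-1,3); np.savez("/tmp/w3",p=p,d=d,w=w,K=K,P=P)
b=W[(W[:,2]>225)&(W[:,2]<262)&(W[:,0]>590)]
for y in range(-300,300,25):
    q=b[(b[:,1]>=y)&(b[:,1]<y+25)]
    if len(q):print("bar",y,len(q),np.median(q,0).round(1), q.min(0).round(),q.max(0).round())
E
```

```text
time 6.5
position [501.389, 194.25, 278.418]
ee_rot [[0.999, 0.048, 0.002], [0.048, -0.999, 0.001], [0.002, -0.001, -1.0]]
joints [0.288, 0.078, 1.763, 0.001, 1.299, 1.811]
ft_force [0.371, -0.175, -2.573]
gripper_width 13.889
gripper_force 78.074
bar -25 1 [ 6.331e+02 -2.000e-01  2.402e+02] [633.  -0. 240.] [633.  -0. 240.]
bar 0 674 [636.1  15.9 245. ] [631.   1. 239.] [643.  25. 248.]
bar 25 924 [635.5  37.7 245.2] [630.  25. 238.] [643.  50. 248.]
bar 50 938 [634.1  62.5 245.1] [629.  50. 237.] [642.  75. 248.]
bar 75 936 [632.9  87.5 245.1] [627.  75. 238.] [640. 100. 248.]
bar 100 933 [631.7 112.6 245.2] [626. 100. 239.] [639. 125. 249.]
bar 125 1421 [629.9 137.7 245.3] [620. 125. 225.] [644. 150. 249.]
bar 150 893 [629.  162.6 245.3] [624. 150. 239.] [636. 175. 248.]
bar 175 1098 [627.1 188.7 248.8] [621. 175. 225.] [636. 199. 252.]
```

View pics/w3.png

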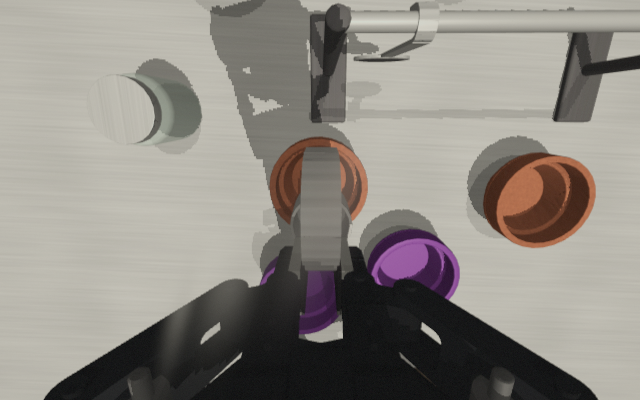

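The ladle is held centrally, with the crook at about (320,150–270) and square to the bar at row 20. Next I carry it over the bar, lean it to its hanging angle and look again.

Call:
servo_tool([
  [[0.0046, 0.0095, 0, 0, 0, 0], [0.0092, 0.019, 0, 0, 0, 0], [0.0139, 0.0285, 0, 0, 0, 0], [0.0139, 0.0285, 0, 0, 0, 0], [0.0139, 0.0285, 0, 0, 0, 0], [0.0139, 0.0285, 0, 0, 0, 0], [0.0139, 0.0285, 0, 0, 0, 0], [0.0139, 0.0285, 0, 0, 0, 0], [0.0092, 0.019, 0, 0, 0, 0], [0.0046, 0.0095, 0, 0, 0, 0]],
])

```text
time: 7.55
position: [622.9, -30.9, 275.9]
ee_rot: [[0.999, 0.044, -0.001], [0.044, -0.999, -0.0], [-0.001, 0.0, -1.0]]
ft_force: [-0.5, 0.7, -2.5]
gripper_width: 14.3
gripper_force: 78.1
```

Call:
servo_tool([
  [[0, 0, 0, 0, 1, 0], [0, 0, 0, 0, 2, 0], [0, 0, 0, 0, 2.6, 0], [0, 0, 0, 0, 3, 0], [0, 0, 0, 0, 3, 0], [0, 0, 0, 0, 2.6, 0], [0, 0, 0, 0, 2, 0], [0, 0, 0, 0, 1, 0], [0, 0, 0, 0, 0, 0], [0, 0, 0, 0, 0, 0]],
])

```text
time: 8.55
position: [620.0, -27.2, 275.5]
ee_rot: [[0.956, 0.048, 0.289], [0.045, -0.999, 0.016], [0.29, -0.002, -0.957]]
ft_force: [-5.5, 2.4, -1.5]
gripper_width: 14.3
gripper_force: 78.0
```

```bash
python3 - <<'E'
from h import *
show()
p,d,K,P=snap("wrist","w4.png")
w=cloud(d,K,P); W=w.reshape(-1,3); np.savez("/tmp/w4",p=p,d=d,w=w,K=K,P=P)
b=W[(W[:,2]>225)&(W[:,2]<262)&(W[:,0]>610)]
for y in range(-150,100,25):
    q=b[(b[:,1]>=y)&(b[:,1]<y+25)]
    if len(q):print("bar",y,len(q),np.median(q,0).round(1), q.min(0).round(),q.max(0).round())
T=np.eye(4);s=manip.state();R=np.array(s["ee_rot"]);t=(W-np.array(s["position"]))@R
k=t[(abs(t[:,1])<14)&(t[:,2]<-5)&(t[:,2]>-90)&(t[:,0]>0)&(t[:,0]<80)]
for a in range(0,80,8):
    q=k[(k[:,0]>=a)&(k[:,0]<a+8)]
    if len(q):print("crook(tool)",a,len(q),np.median(q,0).round(1),q.min(0).round(1),q.max(0).round(1))
E
```

```text
time 8.55
position [620.017, -27.162, 275.453]
ee_rot [[0.956, 0.048, 0.289], [0.045, -0.999, 0.016], [0.29, -0.002, -0.957]]
joints [-0.146, 0.061, 1.816, 0.07, 0.977, 1.347]
ft_force [-5.536, 2.371, -1.533]
gripper_width 14.319
gripper_force 77.978
bar -150 542 [ 645.5 -137.5  245.2] [ 639. -150.  241.] [ 652. -125.  248.]
bar -125 548 [ 644.3 -112.6  245.3] [ 638. -125.  241.] [ 650. -100.  248.]
bar -100 539 [643.1 -87.6 245.3] [ 637. -100.  241.] [649. -75. 248.]
bar -75 542 [641.9 -62.6 245.3] [636. -75. 241.] [648. -50. 248.]
bar -50 211 [641.4 -45.4 245.3] [635. -50. 241.] [647. -40. 248.]
bar -25 229 [638.9  -5.2 245.4] [633. -10. 240.] [645.  -0. 248.]
bar 0 537 [638.2  12.5 245.3] [632.   0. 240.] [644.  25. 248.]
bar 25 545 [637.   37.4 245.4] [631.  25. 239.] [643.  50. 248.]
bar 50 522 [635.8  62.2 245.4] [630.  50. 239.] [642.  75. 248.]
bar 75 518 [634.1  87.6 245.4] [628.  75. 240.] [640. 100. 248.]
crook(tool) 0 435 [  4.9   0.8 -61.3] [  0.1 -10.3 -89.9] [  8.   14.  -31.5]
crook(tool) 8 2079 [ 11.    2.9 -60.7] [  8.  -14.  -89.8] [ 16.   14.  -27.4]
crook(tool) 16 653 [ 20.   -0.7 -61.4] [ 16.  -13.9 -90. ] [ 24.   13.9 -59.5]
crook(tool) 24 746 [ 28.3  -0.7 -62.3] [ 24.   -8.7 -64.3] [ 32.    6.9 -60.2]
crook(tool) 32 868 [ 36.1  -0.7 -60.8] [ 32.   -8.6 -63.6] [ 40.    7.3 -57.7]
crook(tool) 40 923 [ 44.   -1.1 -56.5] [ 40.   -8.8 -60.5] [ 48.    7.  -51.8]
crook(tool) 48 1114 [ 52.6  -0.7 -46.2] [ 48.   -8.8 -54.7] [ 55.8   7.2 -15.3]
```

View pics/w4.png

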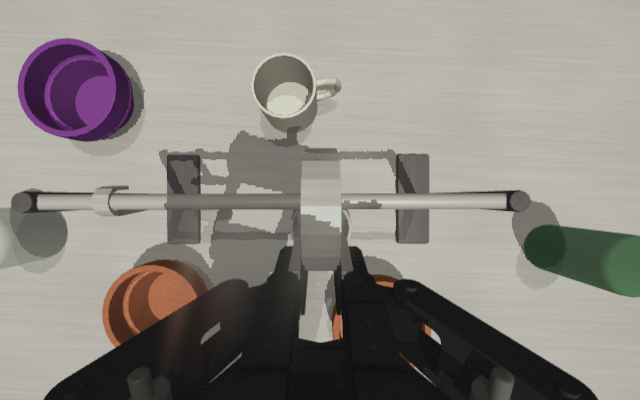

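The wrist view shows the crook at about (320,150–265) over the bar at row 201, well clear of the skimmer at (112,200) and both posts. Lowering it now.

Call:
servo_tool([
  [[-0.0012, 0, 0.0046, 0, 0, 0], [-0.0024, 0, 0.0091, 0, 0, 0], [-0.0036, 0, 0.0137, 0, 0, 0], [-0.0036, 0, 0.0137, 0, 0, 0], [-0.0036, 0, 0.0137, 0, 0, 0], [-0.0036, 0, 0.0137, 0, 0, 0], [-0.0024, 0, 0.0091, 0, 0, 0], [-0.0012, 0, 0.0046, 0, 0, 0], [0, 0, 0, 0, 0, 0], [0, 0, 0, 0, 0, 0]],
])

```text
time: 9.6
position: [626.8, -28.6, 192.3]
ee_rot: [[0.954, 0.046, 0.297], [0.044, -0.999, 0.014], [0.297, 0.0, -0.955]]
ft_force: [0.1, 0.2, -2.4]
gripper_width: 14.4
gripper_force: 78.2
```

```bash
python3 - <<'E'
from h import *
show()
p,d,K,P=snap("wrist")
w=cloud(d,K,P); W=w.reshape(-1,3)
b=W[(W[:,2]>225)&(W[:,2]<262)&(W[:,0]>610)]
for y in range(-100,50,25):
    q=b[(b[:,1]>=y)&(b[:,1]<y+25)]
    if len(q):print("bar",y,len(q),np.median(q,0).round(1), q.min(0).round(),q.max(0).round())
s=manip.state();R=np.array(s["ee_rot"]);t=(W-np.array(s["position"]))@R
sel=(abs(t[:,1])<9)&(t[:,2]<-14)&(t[:,2]>-66)&(t[:,0]>16)&(t[:,0]<62)
k=W[sel];print("crook top z",np.percentile(k[:,2],[50,95,99]),"x range",k[:,0].min(),k[:,0].max(),k[k[:,2]>np.percentile(k[:,2],95)].mean(0))
E
```

```text
time 9.6
position [626.776, -28.648, 192.334]
ee_rot [[0.954, 0.046, 0.297], [0.044, -0.999, 0.014], [0.297, 0.0, -0.955]]
joints [-0.146, 0.152, 1.892, 0.079, 0.802, 1.332]
ft_force [0.141, 0.21, -2.361]
gripper_width 14.404
gripper_force 78.173
bar -100 1446 [643.2 -87.5 245.3] [ 637. -100.  240.] [649. -75. 248.]
bar -75 1583 [641.5 -61.3 245.4] [613. -75. 239.] [648. -50. 262.]
bar -50 4644 [637.9 -33.1 255. ] [610. -50. 225.] [675. -25. 262.]
bar -25 3856 [636.6 -18.3 251.2] [610. -25. 225.] [674.  -0. 262.]
bar 0 1459 [638.   12.3 245.4] [612.   0. 240.] [644.  25. 262.]
bar 25 1442 [636.9  37.5 245.4] [630.  25. 240.] [643.  50. 248.]
crook top z [259.34107888 261.93715853 262.50985966] x range 623.9819002986171 675.7806013826282 [643.5823357  -27.61347416 262.29616942]
```

Call:
servo_tool([
  [[-0.001, 0, 0.001, 0, 0, 0], [-0.0015, 0, 0.0018, 0, 0, 0], [-0.0014, 0, 0.0018, 0, 0, 0], [-0.001, 0, 0.0012, 0, 0, 0], [0, 0, 0, 0, 0, 0], [0, 0, 0, 0, 0, 0], [0, 0, 0, 0, 0, 0]],
])

```text
time: 10.35
position: [623.4, -28.7, 184.9]
ee_rot: [[0.954, 0.047, 0.296], [0.044, -0.999, 0.014], [0.296, 0.0, -0.955]]
ft_force: [0.1, 0.1, -2.5]
gripper_width: 14.2
gripper_force: 78.2
```

Call:
servo_tool([
  [[-0.0003, 0, 0.001, 0, 0, 0], [-0.0003, 0, 0.001, 0, 0, 0], [0, 0, 0, 0, 0, 0], [0, 0, 0, 0, 0, 0]],
])

```text
time: 10.75
position: [623.2, -28.7, 182.5]
ee_rot: [[0.954, 0.047, 0.295], [0.044, -0.999, 0.014], [0.295, -0.0, -0.955]]
ft_force: [0.1, 0.2, -2.8]
gripper_width: 13.9
gripper_force: 78.2
```

Call:
servo_tool([
  [[-0.0003, 0, 0.001, 0, 0, 0], [0, 0, 0, 0, 0, 0], [0, 0, 0, 0, 0, 0]],
])

```text
time: 11.05
position: [623.5, -28.7, 182.0]
ee_rot: [[0.954, 0.046, 0.296], [0.044, -0.999, 0.014], [0.296, 0.0, -0.955]]
ft_force: [-0.7, -1.1, -0.8]
gripper_width: 14.0
gripper_force: 78.5
```

Call:
servo_tool([
  [[-0.0002, 0, 0.0007, 0, 0, 0], [0, 0, 0, 0, 0, 0], [0, 0, 0, 0, 0, 0]],
])

```text
time: 11.35
position: [623.8, -28.7, 181.8]
ee_rot: [[0.954, 0.047, 0.297], [0.044, -0.999, 0.014], [0.297, 0.0, -0.955]]
ft_force: [-3.5, 0.7, 3.5]
gripper_width: 14.1
gripper_force: 79.1
```

Call:
servo_tool([
  [[-0.0012, 0, -0.0005, 0, 0, 0], [-0.0012, 0, -0.0004, 0, 0, 0], [0, 0, 0, 0, 0, 0], [0, 0, 0, 0, 0, 0]],
])

```text
time: 11.75
position: [622.0, -29.0, 181.9]
ee_rot: [[0.953, 0.046, 0.298], [0.044, -0.999, 0.013], [0.299, 0.0, -0.954]]
ft_force: [4.3, 0.9, 1.9]
gripper_width: 14.2
gripper_force: 78.5
```

Call:
servo_tool([
  [[0.001, 0, 0.0003, 0, 0, 0], [0, 0, 0, 0, 0, 0], [0, 0, 0, 0, 0, 0]],
])

```text
time: 12.05
position: [622.1, -28.9, 181.7]
ee_rot: [[0.954, 0.046, 0.296], [0.044, -0.999, 0.014], [0.297, 0.0, -0.955]]
ft_force: [-0.3, -0.0, 4.4]
gripper_width: 13.9
gripper_force: 79.2
```

Call:
servo_tool([
  [[0.0001, 0, -0.0005, 0, 0, 0], [0, 0, 0, 0, 0, 0], [0, 0, 0, 0, 0, 0]],
], newtons=20)

```text
time: 12.35
position: [622.0, -28.9, 181.8]
ee_rot: [[0.954, 0.046, 0.296], [0.044, -0.999, 0.014], [0.296, 0.0, -0.955]]
ft_force: [0.1, -1.3, 3.7]
gripper_width: 14.0
gripper_force: 79.0
```

Call:
servo_tool([
  [[0, 0, 0, 0, 0, 0], [0, 0, 0, 0, 0, 0], [0, 0, 0, 0, 0, 0]],
], grip=-0.5)

```text
time: 12.65
position: [620.2, -28.5, 180.0]
ee_rot: [[0.955, 0.047, 0.292], [0.045, -0.999, 0.014], [0.292, -0.001, -0.956]]
ft_force: [-0.3, 0.3, -0.0]
gripper_width: 21.5
gripper_force: 0.0
```

Call:
servo_tool([
  [[0, 0, 0, 0, 0, 0], [0, 0, 0, 0, 0, 0], [0, 0, 0, 0, 0, 0], [0, 0, 0, 0, 0, 0]],
], grip=0.2)

```text
time: 13.05
position: [621.7, -28.7, 181.6]
ee_rot: [[0.954, 0.047, 0.295], [0.044, -0.999, 0.014], [0.296, -0.0, -0.955]]
ft_force: [-0.3, 1.0, -0.4]
gripper_width: 51.1
gripper_force: 0.0
```

```bash
python3 - <<'E'
from h import *
show()
s=manip.state();R=np.array(s["ee_rot"]);o=np.array(s["position"])
for i in range(5):
    p,d,K,P=snap("wrist","w5.png" if i==0 else None)
    W=cloud(d,K,P).reshape(-1,3);t=(W-o)@R
    sel=(abs(t[:,1])<14)&(t[:,2]<-14)&(t[:,2]>-66)&(t[:,0]>16)&(t[:,0]<62)
    k=W[sel];print(len(k),k.min(0).round(1),k.max(0).round(1),k[k[:,2]>np.percentile(k[:,2],95)].mean(0).round(2),k.mean(0).round(2))
E
```

```text
time 13.05
position [621.668, -28.747, 181.563]
ee_rot [[0.954, 0.047, 0.295], [0.044, -0.999, 0.014], [0.296, -0.0, -0.955]]
joints [-0.148, 0.156, 1.912, 0.081, 0.781, 1.327]
ft_force [-0.283, 0.979, -0.4]
gripper_width 51.106
gripper_force 0.0
5263 [618.8 -42.1 214.7] [672.2 -13.8 253. ] [639.29 -27.47 251.75] [642.55 -27.41 246.27]
5237 [618.9 -42.  212.6] [672.1 -13.8 253.2] [638.79 -27.27 251.9 ] [642.27 -27.44 246.29]
5227 [618.7 -42.1 211.8] [671.8 -13.8 253.3] [638.65 -27.56 251.89] [642.   -27.47 246.32]
5214 [618.6 -42.1 212.5] [671.2 -13.7 252.8] [638.29 -27.67 251.9 ] [641.82 -27.5  246.43]
5184 [618.9 -42.  212.8] [671.1 -13.7 253.3] [638.2  -27.18 251.96] [641.84 -27.47 246.46]
```

View pics/w5.png

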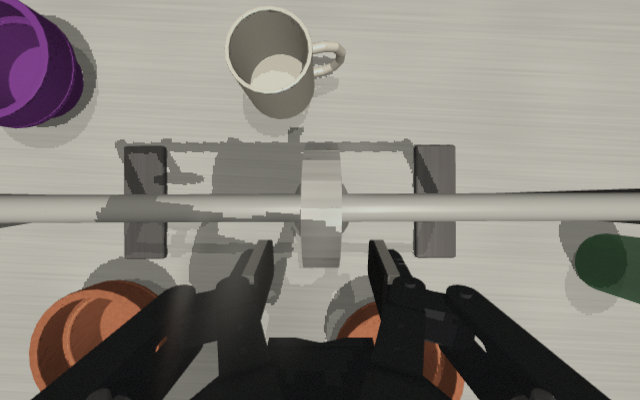

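The ladle hangs at about (320,205) on the bar and is nearly still. I withdraw along the tool and go over to the used bowl.

Call:
servo_tool([
  [[0, 0, -0.005, 0, 0, 0], [0, 0, -0.012, 0, 0, 0], [0, 0, -0.02, 0, 0, 0], [0, 0, -0.025, 0, 0, 0], [0, 0, -0.025, 0, 0, 0], [0, 0, -0.013, 0, 0, 0], [0, 0, 0, 0, -3, 0], [0, 0, 0, 0, -5.6, 0], [0, 0, 0, 0, -5.6, 0], [0, 0, 0, 0, -3, 0]],
])

```text
time: 14.3
position: [593.2, -30.2, 278.0]
ee_rot: [[0.999, 0.047, -0.001], [0.047, -0.999, -0.0], [-0.001, 0.0, -1.0]]
ft_force: [0.0, -0.7, 0.2]
gripper_width: 51.2
gripper_force: 0.0
```

Call:
servo_tool([
  [[-0.007, -0.013, 0, 0, 0, 0], [-0.014, -0.026, 0, 0, 0, -3], [-0.017, -0.033, 0, 0, 0, 0], [-0.02, -0.036, 0, 0, 0, 0], [-0.02, -0.036, 0, 0, 0, 0], [-0.02, -0.036, 0, 0, 0, 0], [-0.02, -0.036, 0, 0, 0, 0], [-0.017, -0.033, 0, 0, 0, 0], [-0.01, -0.018, 0, 0, 0, 0], [-0.005, -0.009, 0, 0, 0, 0]],
])

```text
time: 15.3
position: [415.2, 232.4, 277.2]
ee_rot: [[0.995, 0.101, 0.0], [0.101, -0.995, 0.001], [0.0, -0.001, -1.0]]
ft_force: [-0.5, -0.1, 0.3]
gripper_width: 51.2
gripper_force: 0.0
```

Call:
servo_tool([
  [[0, 0, 0, 0, 0, -4], [0, 0, 0, 0, 0, -7.5], [0, 0, 0, 0, 0, -7.5], [0, 0, 0, 0, 0, -7.5], [0, 0, 0, 0, 0, -7.5], [0, 0, 0, 0, 0, -5.3], [0, 0, 0, 0, 0, 0], [0, 0, 0, 0, 0, 0]],
])

```text
time: 16.1
position: [417.4, 230.6, 277.1]
ee_rot: [[0.709, 0.705, 0.0], [0.705, -0.709, 0.0], [0.0, 0.0, -1.0]]
ft_force: [0.6, -0.2, -0.0]
gripper_width: 51.3
gripper_force: 0.0
```

```bash
cat >> h.py <<'E'
def rims(p,w,lo=60,hi=80,hue=(0,14)):
    H=cv2.cvtColor(p,cv2.COLOR_RGB2HSV)
    m=((H[...,0]>=hue[0])&(H[...,0]<hue[1])&(H[...,1]>110)&(H[...,2]>40)&(w[...,2]>lo)&(w[...,2]<hi)).astype(np.uint8)
    k,l,s,c=cv2.connectedComponentsWithStats(cv2.dilate(m,np.ones((7,7),np.uint8)))
    for i in range(1,k):
        q=w[(l==i)&(m>0)]
        if len(q)>80:
            z=np.median(q[:,2]); q=q[abs(q[:,2]-np.percentile(q[:,2],80))<3]
            A=np.c_[2*q[:,:2],np.ones(len(q))]; 
            for _ in range(3):
                s_=np.linalg.lstsq(A,(q[:,:2]**2).sum(1),rcond=None)[0]
                r=np.sqrt(s_[2]+s_[0]**2+s_[1]**2); e=np.hypot(*(q[:,:2]-s_[:2]).T)-62.5
                g=abs(e)<9; q,A=q[g],A[g]
            print("rim",len(q),"z",q[:,2].mean().round(1),"ctr",s_[:2].round(1),"r",r.round(1),"bbox",q[:,:2].min(0).round(),q[:,:2].max(0).round())
E
python3 - <<'E'
from h import *
show()
for n in ("wrist","top"):
    p,d,K,P=snap(n,n+"6.png"); print(n); rims(p,cloud(d,K,P))
E
```

```text
time 16.1
position [417.406, 230.586, 277.072]
ee_rot [[0.709, 0.705, 0.0], [0.705, -0.709, 0.0], [0.0, 0.0, -1.0]]
joints [0.413, -0.046, 1.891, -0.0, 1.296, 1.202]
ft_force [0.569, -0.228, -0.049]
gripper_width 51.298
gripper_force 0.0
wrist
rim 1823 z 69.9 ctr [474.1 197.9] r 61.9 bbox [409. 132.] [540. 264.]
rim 792 z 69.4 ctr [ 467.9 -113.5] r 61.9 bbox [ 448. -180.] [532. -47.]
top
rim 267 z 70.8 ctr [474.  196.3] r 62.0 bbox [408. 132.] [538. 260.]
rim 269 z 70.5 ctr [ 467.4 -114.7] r 61.9 bbox [ 403. -179.] [533. -51.]
```

View pics/wrist6.png

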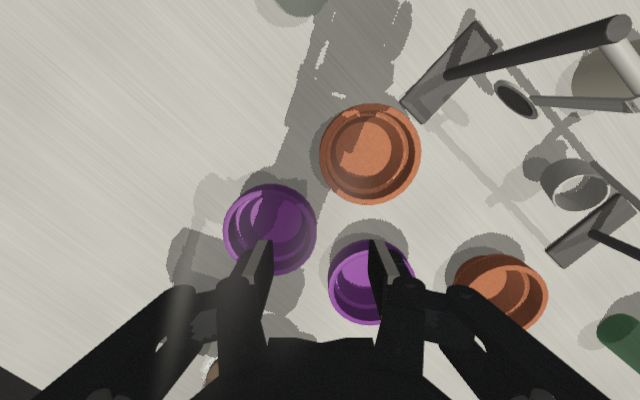

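The wrist view shows the emptied used bowl at (370,152), with the purple bowls at (268,228) and (370,282) clear of my fingers. The ladle is still hanging, its cup at (580,185). Descending to pinch the near-left rim.

Call:
servo_tool([
  [[0.008, 0.0005, 0.02, 0, 0, 0], [0.009, 0, 0.03, 0, 0, 0], [0, 0, 0.03, 0, 0, 0], [0, 0, 0.03, 0, 0, 0], [0, 0, 0.03, 0, 0, 0], [0, 0, 0.025, 0, 0, 0], [0, 0, 0.015, 0, 0, 0], [0, 0, 0.005, 0, 0, 0], [0, 0, 0, 0, 0, 0], [0, 0, 0, 0, 0, 0]],
], grip=0)

```text
time: 17.2
position: [430.9, 243.0, 93.0]
ee_rot: [[0.708, 0.706, 0.002], [0.706, -0.708, 0.001], [0.002, 0.001, -1.0]]
ft_force: [-0.4, 0.5, -0.4]
gripper_width: 42.7
gripper_force: 0.0
```

```bash
python3 - <<'E'
from h import *
show()
p,d,K,P=snap("wrist","w7.png"); rims(p,cloud(d,K,P))
E
```

```text
time 17.2
position [430.856, 243.002, 93.013]
ee_rot [[0.708, 0.706, 0.002], [0.706, -0.708, 0.001], [0.002, 0.001, -1.0]]
joints [0.425, 0.207, 2.025, 0.0, 0.908, 1.212]
ft_force [-0.366, 0.549, -0.393]
gripper_width 42.723
gripper_force 0.0
rim 4560 z 69.9 ctr [474.4 198.2] r 61.5 bbox [431. 131.] [540. 264.]h.py:32: RuntimeWarning: Mean of empty slice.
  print("rim",len(q),"z",q[:,2].mean().round(1),"ctr",s_[:2].round(1),"r",r.round(1),"bbox",q[:,:2].min(0).round(),q[:,:2].max(0).round())
  ret = ret.dtype.type(ret / rcount)
Traceback (most recent call last):
  File "h.py", line 32, in rims
    print("rim",len(q),"z",q[:,2].mean().round(1),"ctr",s_[:2].round(1),"r",r.round(1),"bbox",q[:,:2].min(0).round(),q[:,:2].max(0).round())
                                                                                              ~~~~~~~~~~~^^^
ValueError: zero-size array to reduction operation minimum which has no identity
```

Call:
servo_tool([
  [[0, 0, 0.015, 0, 0, 0], [0, 0, 0.018, 0, 0, 0], [0, 0, 0.012, 0, 0, 0], [0, 0, 0.006, 0, 0, 0], [0, 0, 0.002, 0, 0, 0], [0, 0, 0, 0, 0, 0], [0, 0, 0, 0, 0, 0]],
])

```text
time: 17.95
position: [430.6, 242.9, 39.8]
ee_rot: [[0.708, 0.707, 0.001], [0.707, -0.708, 0.001], [0.001, 0.0, -1.0]]
ft_force: [0.4, -0.3, 0.1]
gripper_width: 42.7
gripper_force: 0.0
```

Call:
servo_tool([
  [[0, 0, 0, 0, 0, 0], [0, 0, 0, 0, 0, 0], [0, 0, 0, 0, 0, 0], [0, 0, 0, 0, 0, 0], [0, 0, 0, 0, 0, 0], [0, 0, 0, 0, 0, 0], [0, 0, 0, 0, 0, 0]],
], grip=-1, newtons=80)

```text
time: 18.65
position: [430.2, 242.6, 39.6]
ee_rot: [[0.707, 0.707, 0.0], [0.707, -0.707, -0.0], [0.0, 0.0, -1.0]]
ft_force: [-0.1, -0.8, 5.3]
gripper_width: 5.2
gripper_force: 76.3
```

Call:
servo_tool([
  [[0, 0, -0.002, 0, 0, 0], [0, 0, -0.006, 0, 0, 0], [0, 0, -0.01, 0, 0, 0], [0, 0, -0.014, 0, 0, 0], [0, 0, -0.018, 0, 0, 0], [0, 0, -0.02, 0, 0, 0], [0, 0, -0.02, 0, 0, 0], [0, 0, -0.015, 0, 0, 0], [0, 0, -0.008, 0, 0, 0], [0, 0, 0, 0, 0, 0]],
])

```text
time: 19.65
position: [431.1, 243.2, 154.0]
ee_rot: [[0.707, 0.707, 0.003], [0.707, -0.707, 0.002], [0.004, 0.001, -1.0]]
ft_force: [0.5, 0.2, -4.5]
gripper_width: 5.5
gripper_force: 76.4
```

```bash
cat >> h.py <<'E'
def held(p,w,c,zr,verbose=True):
    H=cv2.cvtColor(p,cv2.COLOR_RGB2HSV)
    m=(H[...,0]<14)&(H[...,1]>110)&(H[...,2]>40)&(abs(w[...,2]-zr)<14)
    q=w[m]; r=np.hypot(*(q[:,:2]-c).T); q=q[(r>56)&(r<70)]
    for _ in range(4):
        A=np.c_[q[:,:2]-c,np.ones(len(q))]; s=np.linalg.lstsq(A,q[:,2],rcond=None)[0]; e=q[:,2]-A@s
        q=q[(e>-2)&(e<4)]
    A=np.c_[2*q[:,:2],np.ones(len(q))]; f=np.linalg.lstsq(A,(q[:,:2]**2).sum(1),rcond=None)[0]
    print("held n",len(q),"slope",s[:2].round(4),"z ctr",s[2].round(1),"ctr",f[:2].round(1),"r",np.sqrt(f[2]+f[0]**2+f[1]**2).round(1),"bbox",q.min(0).round(),q.max(0).round())
E
python3 - <<'E'
from h import *
show()
for n in("wrist","top","scene"):
    p,d,K,P=snap(n,n+"8.png"); held(p,cloud(d,K,P),np.array([474,198]),184)
E
```

```text
time 19.65
position [431.057, 243.23, 153.989]
ee_rot [[0.707, 0.707, 0.003], [0.707, -0.707, 0.002], [0.004, 0.001, -1.0]]
joints [0.426, 0.117, 1.985, 0.0, 1.036, 1.211]
ft_force [0.499, 0.234, -4.486]
gripper_width 5.465
gripper_force 76.438
held n 7895 slope [-0.0271  0.0404] z ctr 180.9 ctr [475.5 201.6] r 62.0 bbox [414. 134. 176.] [542. 268. 187.]
held n 313 slope [-0.0341  0.0411] z ctr 179.9 ctr [475.3 199.5] r 62.0 bbox [410. 134. 175.] [540. 264. 186.]
held n 233 slope [-0.0346  0.0378] z ctr 179.5 ctr [476.9 199.3] r 62.5 bbox [411. 133. 174.] [542. 265. 184.]
```

View pics/wrist8.png

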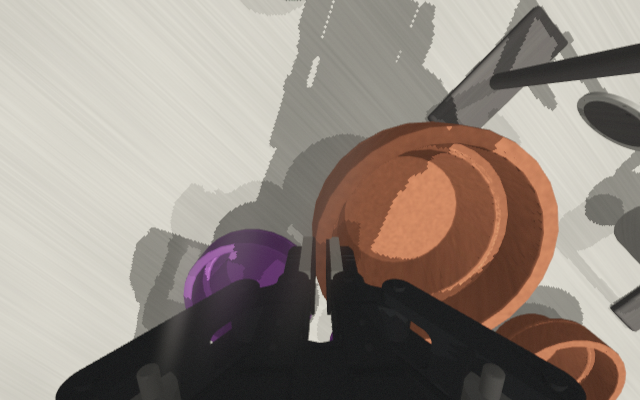

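The held bowl droops about 3° away from the fingers, visible as the large rim around (440,220). I carry it over the clean bowl, level it and measure.

Call:
servo_tool([
  [[-0.0095, 0.0091, 0, 0, 0, 0], [-0.019, 0.018, 0, 0, 0, 0], [-0.019, 0.018, 0, 0, 0, 0], [-0.019, 0.018, 0, 0, 0, 0], [-0.019, 0.018, 0, 0, 0, 0], [-0.019, 0.0185, 0, 0, 0, 0], [-0.019, 0.0185, 0, 0, 0, 0], [-0.019, 0.018, 0, 0, 0, 0], [-0.019, 0.018, 0, 0, 0, 0], [-0.019, 0.0185, 0, 0, 0, 0]],
])

```text
time: 20.8
position: [422.6, -8.8, 151.2]
ee_rot: [[0.708, 0.707, -0.003], [0.707, -0.708, -0.0], [-0.002, -0.002, -1.0]]
ft_force: [0.6, -0.1, -5.6]
gripper_width: 5.6
gripper_force: 76.6
```

Call:
servo_tool([
  [[-0.0185, 0.018, 0, 0, 0, 0], [-0.0185, 0.018, 0, 0, 0, 0], [-0.0095, 0.0091, 0, 0, 0, 0], [0, 0, 0, -1, 0, 0], [0, 0, 0, -1.5, 0, 0], [0, 0, 0, -0.5, 0, 0], [0, 0, 0, 0, 0, 0], [0, 0, 0, 0, 0, 0], [0, 0, 0, 0, 0, 0]],
])

```text
time: 21.7
position: [423.4, -71.4, 152.2]
ee_rot: [[0.707, 0.706, 0.037], [0.707, -0.706, -0.037], [0.0, 0.053, -0.999]]
ft_force: [-0.1, -0.3, -4.1]
gripper_width: 5.2
gripper_force: 76.8
```

```bash
cat > m.py <<'E'
from h import *
show()
zr=manip.state()["position"][2]+28
for n in("wrist","top","scene"):
    p,d,K,P=snap(n,n+"9.png"); w=cloud(d,K,P)
    held(p,w,np.array([468,-114]),zr)
    H=cv2.cvtColor(p,cv2.COLOR_RGB2HSV)
    o=(H[...,0]<14)&(H[...,1]>110)&(H[...,2]>40)
    q=w[o&(w[...,2]>64)&(w[...,2]<76)]
    q=q[abs(np.hypot(*(q[:,:2]-[468,-114]).T)-62)<12]
    if len(q)>20:
        A=np.c_[2*q[:,:2],np.ones(len(q))]; f=np.linalg.lstsq(A,(q[:,:2]**2).sum(1),rcond=None)[0]
        print(n,"clean",len(q),f[:2].round(1),np.sqrt(f[2]+f[0]**2+f[1]**2).round(1),q.min(0).round(),q.max(0).round())
E
python3 m.py
```

```text
time 21.7
position [423.389, -71.409, 152.224]
ee_rot [[0.707, 0.706, 0.037], [0.707, -0.706, -0.037], [0.0, 0.053, -0.999]]
joints [-0.247, -0.04, 2.154, -0.032, 0.983, 0.555]
ft_force [-0.108, -0.261, -4.073]
gripper_width 5.166
gripper_force 76.752
held n 6042 slope [0.0082 0.0184] z ctr 181.2 ctr [ 467.7 -111. ] r 61.1 bbox [ 405. -177.  178.] [533. -46. 184.]
wrist clean 1051 [ 466.6 -111.6] 60.1 [415. -78.  64.] [521. -49.  72.]
held n 210 slope [0.0021 0.0132] z ctr 181.8 ctr [ 467.8 -112.2] r 61.7 bbox [ 445. -176.  179.] [534. -47. 185.]
held n 132 slope [0.0061 0.0015] z ctr 181.1 ctr [ 470.5 -113.2] r 62.2 bbox [ 410. -179.  179.] [537. -47. 183.]
scene clean 110 [ 470.2 -114.9] 61.5 [ 427. -180.   65.] [527. -49.  74.]
```

View pics/wrist9.png

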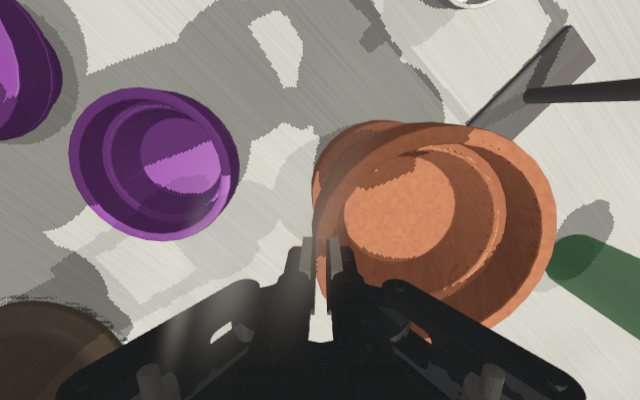

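The wrist view shows the held bowl over the clean bowl, whose rim peeks out at (355,150). It needs a shift of about 2 mm in -y; I apply that while lowering part-way.

Call:
servo_tool([
  [[-0.001, 0.0007, 0, 0, 0, 0], [-0.0008, 0.0002, 0.005, 0, 0, 0], [0, -0.0005, 0.01, 0, 0, 0], [0, -0.0006, 0.012, 0, 0, 0], [0, -0.0006, 0.012, 0, 0, 0], [0, -0.0004, 0.008, 0, 0, 0], [0, -0.0001, 0.003, 0, 0, 0], [0, 0, 0, 0, 0, 0], [0, 0, 0, 0, 0, 0], [0, 0, 0, 0, 0, 0]],
])

```text
time: 22.85
position: [423.6, -74.2, 102.7]
ee_rot: [[0.707, 0.706, 0.038], [0.707, -0.707, -0.037], [0.001, 0.054, -0.999]]
ft_force: [0.0, -0.5, -3.5]
gripper_width: 5.7
gripper_force: 76.8
```

```bash
sed -i 's/9.png/10.png/' m.py; python3 m.py
```

```text
time 22.85
position [423.56, -74.22, 102.69]
ee_rot [[0.707, 0.706, 0.038], [0.707, -0.707, -0.037], [0.001, 0.054, -0.999]]
joints [-0.254, 0.042, 2.191, -0.035, 0.862, 0.555]
ft_force [0.011, -0.471, -3.499]
gripper_width 5.675
gripper_force 76.825
held n 6019 slope [0.0105 0.0247] z ctr 131.4 ctr [ 468.  -113.4] r 60.7 bbox [ 405. -181.  128.] [533. -49. 135.]
wrist clean 579 [ 468.1 -115.2] 64.1 [421. -71.  64.] [516. -49.  72.]
held n 181 slope [-0.0033  0.0096] z ctr 132.6 ctr [ 468.  -114.7] r 61.8 bbox [ 444. -179.  130.] [534. -50. 136.]
held n 126 slope [0.0065 0.0018] z ctr 131.3 ctr [ 469.9 -115.5] r 62.0 bbox [ 406. -180.  129.] [537. -49. 133.]
scene clean 66 [ 471.  -114.1] 61.1 [ 450. -167.   64.] [528. -50.  76.]
```

Call:
servo_tool([
  [[0, -0.0002, 0.004, 0, 0, 0], [0, -0.0003, 0.006, 0, 0, 0], [0, -0.0003, 0.006, 0, 0, 0], [0, -0.0002, 0.003, 0, 0, 0], [0, 0, 0, 0, 0, 0], [0, 0, 0, 0, 0, 0]],
])

```text
time: 23.6
position: [422.8, -74.0, 82.9]
ee_rot: [[0.708, 0.706, 0.037], [0.707, -0.707, -0.037], [-0.0, 0.052, -0.999]]
ft_force: [0.1, -0.7, -3.9]
gripper_width: 5.4
gripper_force: 76.8
```

Call:
servo_tool([
  [[0, -0.0001, 0.0015, 0, 0, 0], [0, -0.0001, 0.0015, 0, 0, 0], [0, 0, 0, 0, 0, 0], [0, 0, 0, 0, 0, 0]],
])

```text
time: 24.0
position: [422.8, -74.0, 80.1]
ee_rot: [[0.708, 0.706, 0.037], [0.707, -0.707, -0.037], [0.0, 0.052, -0.999]]
ft_force: [-0.4, -0.4, -4.2]
gripper_width: 5.3
gripper_force: 76.8
```

Call:
servo_tool([
  [[0, -0.0001, 0.0008, 0, 0, 0], [0, -0.0001, 0.0007, 0, 0, 0], [0, 0, 0, 0, 0, 0], [0, 0, 0, 0, 0, 0]],
])

```text
time: 24.4
position: [422.7, -73.9, 78.5]
ee_rot: [[0.708, 0.706, 0.037], [0.707, -0.707, -0.037], [-0.0, 0.052, -0.999]]
ft_force: [0.3, 1.0, -5.2]
gripper_width: 5.2
gripper_force: 76.8
```

Call:
servo_tool([
  [[0, 0, 0.0007, 0, 0, 0], [0, 0, 0, 0, 0, 0], [0, 0, 0, 0, 0, 0]],
])

```text
time: 24.7
position: [422.8, -73.9, 77.8]
ee_rot: [[0.708, 0.706, 0.037], [0.707, -0.707, -0.037], [-0.0, 0.052, -0.999]]
ft_force: [-0.2, -0.0, -3.5]
gripper_width: 5.6
gripper_force: 76.8
```

Call:
servo_tool([
  [[0, 0, 0.0007, 0, 0, 0], [0, 0, 0, 0, 0, 0], [0, 0, 0, 0, 0, 0]],
])

```text
time: 25.0
position: [422.8, -74.0, 77.1]
ee_rot: [[0.708, 0.706, 0.037], [0.707, -0.707, -0.037], [-0.0, 0.052, -0.999]]
ft_force: [-0.3, -0.1, -4.9]
gripper_width: 5.4
gripper_force: 76.8
```

Call:
servo_tool([
  [[0, 0, 0.0007, 0, 0, 0], [0, 0, 0, 0, 0, 0], [0, 0, 0, 0, 0, 0]],
])

```text
time: 25.3
position: [422.8, -74.0, 76.5]
ee_rot: [[0.708, 0.706, 0.037], [0.707, -0.707, -0.037], [-0.0, 0.052, -0.999]]
ft_force: [0.7, -0.9, -3.5]
gripper_width: 5.4
gripper_force: 76.7
```

Call:
servo_tool([
  [[0, 0, 0.0007, 0, 0, 0], [0, 0, 0, 0, 0, 0], [0, 0, 0, 0, 0, 0]],
])

```text
time: 25.6
position: [423.0, -74.0, 76.0]
ee_rot: [[0.708, 0.706, 0.037], [0.707, -0.707, -0.037], [0.0, 0.052, -0.999]]
ft_force: [-0.7, 0.8, -1.2]
gripper_width: 5.1
gripper_force: 77.1
```

Call:
servo_tool([
  [[0, 0, 0.0007, 0, 0, 0], [0, 0, 0, 0, 0, 0], [0, 0, 0, 0, 0, 0]],
])

```text
time: 25.9
position: [423.1, -74.0, 76.0]
ee_rot: [[0.708, 0.706, 0.037], [0.707, -0.707, -0.037], [-0.0, 0.052, -0.999]]
ft_force: [-3.9, 1.4, 6.7]
gripper_width: 5.2
gripper_force: 78.0
```

```bash
sed -i 's/10.png/11.png/' m.py; python3 m.py
```

```text
time 25.9
position [423.052, -74.036, 75.972]
ee_rot [[0.708, 0.706, 0.037], [0.707, -0.707, -0.037], [-0.0, 0.052, -0.999]]
joints [-0.254, 0.092, 2.207, -0.037, 0.798, 0.558]
ft_force [-3.862, 1.372, 6.709]
gripper_width 5.227
gripper_force 78.049
held n 5965 slope [0.0116 0.0206] z ctr 104.9 ctr [ 467.5 -113.1] r 60.6 bbox [ 405. -177.  102.] [533. -49. 108.]
wrist clean 2503 [ 467.4 -109.8] 56.3 [ 417. -175.   64.] [526. -49.  76.]
held n 169 slope [0.0082 0.0027] z ctr 105.6 ctr [ 467.8 -114.8] r 61.6 bbox [ 444. -179.  103.] [533. -49. 108.]
top clean 112 [ 468.2 -114.7] 53.4 [ 444. -173.   66.] [525. -50.  76.]
held n 129 slope [0.0094 0.0049] z ctr 105.1 ctr [ 470.6 -115.1] r 62.0 bbox [ 408. -179.  103.] [536. -50. 107.]
scene clean 107 [ 472.8 -110.6] 58.7 [ 409. -173.   64.] [526. -50.  76.]
```

Seated: all cameras put the rim at about 105–106 mm and the force shows contact. I relieve the press, then let go and withdraw.

Call:
servo_tool([
  [[0, 0, -0.0007, 0, 0, 0], [0, 0, 0, 0, 0, 0], [0, 0, 0, 0, 0, 0]],
], newtons=20)

```text
time: 26.35
position: [423.0, -74.1, 76.0]
ee_rot: [[0.708, 0.706, 0.037], [0.707, -0.707, -0.037], [0.0, 0.053, -0.999]]
ft_force: [-1.6, 1.2, 1.4]
gripper_width: 5.5
gripper_force: 77.6
```

Call:
servo_tool([
  [[0, 0, 0, 0, 0, 0], [0, 0, 0, 0, 0, 0], [0, 0, 0, 0, 0, 0], [0, 0, 0, 0, 0, 0], [0, 0, 0, 0, 0, 0]],
], grip=-0.3)

```text
time: 26.85
position: [423.1, -74.1, 75.9]
ee_rot: [[0.707, 0.706, 0.037], [0.707, -0.707, -0.037], [0.0, 0.053, -0.999]]
ft_force: [0.3, -0.0, 0.0]
gripper_width: 29.9
gripper_force: 0.0
```

Call:
servo_tool([
  [[0, 0.0001, -0.003, 0, 0, 0], [0, 0.0003, -0.006, 0, 0, 0], [0, 0.0005, -0.01, 0, 0, 0], [0, 0.001, -0.02, 0, 0, 0], [0, 0.0015, -0.03, 0, 0, 0], [0, 0.002, -0.04, 0, 0, 0], [-0.01, 0, -0.04, 0, 0, 0], [-0.03, 0, -0.03, 0, 0, 0], [-0.03, 0, -0.02, 0, 0, 0], [-0.02, 0, 0, 0, 0, 0]],
])

```text
time: 27.85
position: [356.8, -135.9, 279.7]
ee_rot: [[0.707, 0.705, 0.045], [0.707, -0.706, -0.042], [0.002, 0.061, -0.998]]
ft_force: [-0.4, 0.7, 0.2]
gripper_width: 29.9
gripper_force: 0.0
```

```bash
python3 - <<'E'
from h import *
show()
for n in("wrist","top","scene"):
    p,d,K,P=snap(n,n+"12.png"); w=cloud(d,K,P); held(p,w,np.array([468,-114]),106)
    if n!="wrist":
        q=w[(abs(w[...,0]-640)<35)&(abs(w[...,1]+28)<12)&(w[...,2]>246)]; print("crook",len(q),q.min(0).round(),q.max(0).round(),q.mean(0).round(1))
for i in range(8):
    p,d,K,P=snap("scene"); w=cloud(d,K,P)
    q=w[(abs(w[...,0]-640)<60)&(abs(w[...,1]+28)<40)&(w[...,2]>30)&(w[...,2]<120)]; print(len(q),q.mean(0).round(1))
I=np.hstack([cv2.imread("pics/top12.png")[100:330,150:450],cv2.imread("pics/scene12.png")[110:340,170:470]]); cv2.imwrite("pics/f.png",cv2.resize(I,(800,306)))
E
```

```text
time 27.85
position [356.836, -135.897, 279.707]
ee_rot [[0.707, 0.705, 0.045], [0.707, -0.706, -0.042], [0.002, 0.061, -0.998]]
joints [-0.463, -0.305, 2.103, -0.018, 1.285, 0.328]
ft_force [-0.397, 0.654, 0.249]
gripper_width 29.906
gripper_force 0.0
held n 2550 slope [-0.0001  0.0009] z ctr 106.0 ctr [ 466.5 -115.1] r 61.8 bbox [ 401. -181.  104.] [532. -49. 109.]
held n 301 slope [-0.0018  0.0033] z ctr 106.0 ctr [ 467.6 -114.5] r 61.8 bbox [ 404. -179.  104.] [533. -49. 109.]
crook 87 [620. -39. 246.] [657. -17. 253.] [638.7 -27.4 249.1]
held n 181 slope [0.0029 0.0091] z ctr 105.7 ctr [ 469.7 -115.3] r 61.9 bbox [ 403. -179.  103.] [536. -50. 108.]
crook 74 [623. -40. 246.] [661. -16. 255.] [642.8 -27.1 249.7]
412 [646.6 -24.3  76.6]
412 [646.7 -24.3  76.5]
413 [646.7 -24.3  76.8]
413 [646.7 -24.3  76.7]
411 [646.9 -24.2  77. ]
411 [646.7 -24.2  76.5]
409 [646.6 -24.2  76.3]
409 [646.7 -24.3  76.6]
```

View pics/f.png

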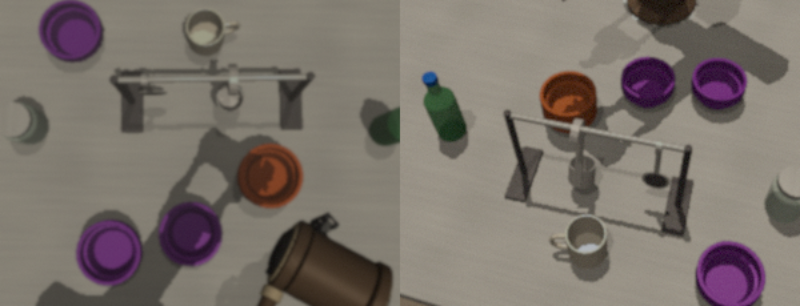

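The pictures show the bowl nested level, at (270,175) in the top crop and (568,98) in the scene crop, with its rim at 106 mm. The ladle hangs still on the bar at (228,85) and (580,150), and the bottle, jar and mug are undisturbed. Handing in.

Call:
servo_tool([
  [[0, 0, 0, 0, 0, 0], [0, 0, 0, 0, 0, 0], [0, 0, 0, 0, 0, 0], [0, 0, 0, 0, 0, 0], [0, 0, 0, 0, 0, 0], [0, 0, 0, 0, 0, 0], [0, 0, 0, 0, 0, 0], [0, 0, 0, 0, 0, 0], [0, 0, 0, 0, 0, 0], [0, 0, 0, 0, 0, 0]],
])

```text
time: 29.4
position: [355.6, -134.1, 274.8]
ee_rot: [[0.708, 0.706, 0.037], [0.707, -0.707, -0.037], [0.0, 0.052, -0.999]]
ft_force: [0.5, -0.6, 0.2]
gripper_width: 30.2
gripper_force: 0.0
```

```bash
python3 -c "
from rig import order; print(order.sign_off())"
```

```text
the job is handed in; nothing more can be done
None
```

The job is handed in at 29.4 s, verdict not shown: the ladle hangs still on the rail bar, the emptied bowl sits level in the clean one with its rim at 106 mm, and the bottle, jar and mug look undisturbed.

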